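Clean the dryer's deck, load the stopper tray, slide it home and start the dryer

ROBOT

A 7-joint arm with a two-finger parallel gripper is mounted at the origin on a cart in front of the work surface, level with it; the furniture and walls round the work are solid. World frame = base frame: x ahead of the robot, y to its left, z up, the work surface at z = 0. Lengths are in m, angles in rad, forces in N, time in s.
With the tool pointing down it reaches from about 0.425 to 0.825 m from the base axis. Payload 3.6 kg.
Tool frame: the origin (TCP) lies between the finger pads; the fingertips stand 19 mm ahead of it and the grasp point (between the pads) is the TCP; z points along the fingers, y is the line along which they close (so a half turn about z gives the same grasp; the last joint's range is limited). The gripper opens to 85 mm and grips with 20 to 120 N. Pads are 22 mm wide; open, the fingers measure 114 mm over their backs; the gripper's body (76 mm by 85 mm) begins 54 mm behind the grasp point. The pads swing forward as they close: fully open they stand 13 mm farther back than shut.
Start: joints at [1.077, 0.615, -0.013, 1.423, 0.008, 1.103, -0.04], TCP at [0.293, -0.58, 0.25] pointing down, gripper open.
Joint ranges: [-3.12, 3.12], [-0.3, 2.06], [-1.34, 1.32], [0.26, 2.42], [-1.36, 4.5], [0.01, 1.98], [-2.84, 2.84]. Speed limits (rad/s): [2.79, 2.79, 3.14, 3.14, 3.14, 3.14, 3.14].

INTERFACE

Orientations are given as [roll, pitch, yaw] about the fixed x, y, z axes, in that order (R = Rz(yaw) Ry(pitch) Rx(roll)).
In Python, from workcell import robot gives the robot as it stands. Calls block until the motion is done:
- robot.move_to(position, orientation): joint-space move of the TCP to a pose.
- robot.line_to(position, vel=0.15, attitude=None, force_limit=None): straight line of the TCP; attitude=None keeps the orientation; vel is the mean speed in m/s. With force_limit (N) it stops when the force on the tool has changed by that much, and returns True; else False.
- robot.goto_joints(angles): joint-space move.
- robot.open() and robot.close_gripper(squeeze=None): open the fingers fully, or close them until they stop; squeeze is the grip in N (None keeps the last).
- robot.wait(seconds).
- robot.solve_ik(position, orientation): joint angles nearest the present ones, or None.
- robot.state(): the state.
- robot.grab_frame(name): name is "scene" or "top"; returns a dict with "color" (384x512x3 uint8, red, green, blue), "z_map" (384x512 float32, m along the optical axis (not along the pixel's ray), 0 where there is no reading), "fx", "fy", "cx", "cy" (pixels), "distortion" ([k1, k2, p1, p2, k3] as OpenCV has them; the pictures are not rectified), "world_to_cam" (4x4, takes a point from world to camera coordinates). Camera axes: x right, y up, looking along -z (the intrinsics and any distortion apply to the point x, -y, -z); pixel columns grow to the right and rows downward; lengths in m; the calibration is good to about 2 mm. A picture is of the moment at which its call begins.
A pose or a line that the arm cannot do raises robot.PlanningError and nothing moves.
- robot.close_job(): hands the job in; it is judged then, once.
The state is a dict: "time": time; "qpos": joint angles; "qvel": joint speeds; "effort": joint torques, N m; "tcp_pos": TCP position; "tcp_rot": TCP orientation; "contact_force": force on the tool from outside, world axes, zero at the start; "wrist_torque": the same for the moment, N m; "width": opening from 0.0 (shut) to 1.0 (fully open); "grip_force": force on a finger pad.
Only numpy, scipy, OpenCV 4.12 (cv2) and the standard library are available. Lean on these libraries where they do the work, as an engineer would, in place of code of your own. Each camera call takes 0.05 s, during which the arm holds its last target. There are 200 camera calls.

TASK

Use the scraper block, not the fingers, to scrape all the cement chips off the bench dryer's loading deck into the gutter along its right edge, then stand the scraper back on the worktop to the left of the dryer and clear of it. After that set the drying tray on the clean deck, put every black rubber stopper on the worktop into the tray's load area, lying or standing but not stacked, and slide the loaded tray into the dryer's opening until its front plate meets the cabinet, and only then turn the run knob on the roof fully clockwise. Leave the other things where they are.

Things in the scene. Friction and masses are not known exactly. Their poses are not given: they have to be found in the camera images.
- dryer: low white bench dryer, fixed; cabinet 135 deep x 180 wide x 94 mm high (its run knob stands on the roof). Origin on the worktop under the middle of its front face; x points into the cabinet, y to its left seen from in front, z up. Opening in the front: 108 mm wide (y -54 to 54), z 30 to 74, 125 mm deep, its floor level with the deck
- run_knob (a joint): run knob on the dryer's roof: 0 (off, bar pointing into the cabinet, along the dryer's x) to 1.4 rad (fully on, at its stop), growing clockwise seen from above; starts between 0 and 0.25; friction 0.03 N m, stays where it is left
- knob_grip (a point): middle of the run knob's upright grip bar, on the turning axis: bar 30 (along this point's x) x 9 (y) x 16 mm (z), to be pinched across its 9 mm from above; it turns with the knob; lies 108.5 mm over the worktop, 8 mm under the bar's top and 14 mm over the cabinet's roof, at [60, -55] mm in the dryer's frame
- deck (a point): middle of the top of the dryer's loading deck, fixed to the dryer before its opening, axes as the dryer's: bare flat aluminium without a rim, 140 (x) x 140 mm (y), 30 mm over the worktop; lies at [-70, 0, 30] mm in the dryer's frame
- gutter (a point): middle of the floor of the waste gutter, an open trough fixed along the deck's right edge, axes as the dryer's: inside 132 (x) x 60 mm (y), floor 5 mm over the worktop, its outer walls 24 mm high, so lower than the deck; lies at [-70, -100, 5] mm in the dryer's frame
- tray: loose steel drying tray, 0.16 to 0.26 kg. Origin on the underside in the middle of the load plate; x points to its back edge (enters the dryer first), z up. Load plate x -55 to 55, y -50 to 50, 3 mm thick, 4 mm thick rim up to z = 12. Upright front plate, 120 wide x 42 mm high, x -59 to -55, wider than the dryer's opening: home when it meets the cabinet, the origin then 55 mm behind the front face
- tray_fin (a point): middle of the tray's black grip fin, an upright rib on the front plate, 50 (x) x 12 (y) x 40 mm (z), to be pinched across its 12 mm from above; lies at [-84, 0, 21] mm in the tray's frame, axes as the tray's
- scraper: loose scraper block, 0.12 to 0.2 kg, standing on its flat scraping underside: white block 116 (x) x 28 (y) x 22 mm high, with a black grip bar on top, 60 (x) x 22 (y), z 22 to 50, to be pinched across y from above. Origin in the middle of the underside, z up; both long sides scrape alike
- stopper_1_mid (a point): the middle of a black rubber stopper, 26 mm wide at the foot, a little narrower at the top, 24 mm high, 12 g; the z axis is its own axis; it stands on its wide end at the start (middle 12 mm over the foot). Absent in some starts (None even when not held)
- stopper_2_mid (a point): the middle of a black rubber stopper, 26 mm wide at the foot, a little narrower at the top, 24 mm high, 12 g; the z axis is its own axis; it stands on its wide end at the start (middle 12 mm over the foot). Absent in some starts (None even when not held)
- stopper_3_mid (a point): the middle of a black rubber stopper, 26 mm wide at the foot, a little narrower at the top, 24 mm high, 12 g; the z axis is its own axis; it stands on its wide end at the start (middle 12 mm over the foot). Absent in some starts (None even when not held)
- stopper_4_mid (a point): the middle of a black rubber stopper, 26 mm wide at the foot, a little narrower at the top, 24 mm high, 12 g; the z axis is its own axis; it stands on its wide end at the start (middle 12 mm over the foot). Absent in some starts (None even when not held)
- chip_1: loose chip of dried cement, 18 x 14 x 8 mm, 10 g, lying on the dryer's deck at the start, 25 to 115 mm before the cabinet; origin in the middle of its underside. Absent in some starts
- chip_2: loose chip of dried cement, 15 x 15 x 8 mm, 10 g, lying on the dryer's deck at the start, 25 to 115 mm before the cabinet; origin in the middle of its underside. Absent in some starts
- chip_3: loose chip of dried cement, 16 x 13 x 8 mm, 10 g, lying on the dryer's deck at the start, 25 to 115 mm before the cabinet; origin in the middle of its underside. Absent in some starts
- chip_4: loose chip of dried cement, 19 x 13 x 8 mm, 10 g, lying on the dryer's deck at the start, 25 to 115 mm before the cabinet; origin in the middle of its underside. Absent in some starts
- sachet: bystander, to be left alone: flat white sachet, 50 x 55 x 4 mm; origin in the middle of its underside
- syringe: bystander, to be left alone: thin syringe, 157 mm long, lying; origin in the middle of its underside
- marker_pen: bystander, to be left alone: black and white marker, 135 mm long, 16 mm thick, lying near the front edge; origin in the middle of its underside
- tape: bystander, to be left alone: roll of tape, 103 mm across, 25 mm high, lying; origin in the middle of its underside
Mind the look-alikes: they are no part of the job. Leave any red look-alike of the part that bears stopper_3_mid alone.

How it is judged:
By the outcome, as a careful person would: the job done as asked, in the order asked, and still so for the second after the job is handed in, with the robot touching nothing.
Of stopper_1, stopper_2, stopper_3, stopper_4 only 3 to 4 are there at a start; the rules pass over those that are not, and their reading is None.
Of chip_1, chip_2, chip_3, chip_4 only 2 to 4 are there at a start; the rules pass over those that are not, and their reading is None.
At some moment in a run one of stopper_1, stopper_2, stopper_3, stopper_4, scraper may be knocked a few centimetres aside while the robot is not near it.
Once in a run the grip may slacken for a moment while it holds something.
It also fails if it takes over 200 s, if anything falls off the work surface, if the arm or the gripper's body presses on something with over 40 N, if the wrist force passes 120 N, or if a joint passes its speed limit or range.

## Working session

There is one attempt and no reset: what is moved stays moved. The work goes in short steps, each a Python script; the robot and the scene stay as the last script left them, time stands still between calls to the robot, and variables do not carry over. Pictures are saved under pics/ and viewed, at most 14 in all, crops included, and the job is handed in when it is done.

```bash
ls; mkdir -p pics; cat > h.py <<'E'
import numpy as np, cv2
from workcell import robot
def grab(n):
    return robot.grab_frame(n)
def save(f,name,crop=None,scale=1):
    im=f["color"][:,:,::-1]
    if crop: x0,y0,x1,y1=crop; im=im[y0:y1,x0:x1]
    cv2.imwrite("pics/"+name,cv2.resize(im,None,fx=scale,fy=scale,interpolation=cv2.INTER_CUBIC))
def KD(f):
    return np.array([[f["fx"],0,f["cx"]],[0,f["fy"],f["cy"]],[0,0,1.]]),np.array(f["distortion"],float)
def rays(f,px):
    K,D=KD(f); u=cv2.undistortPoints(np.array(px,float).reshape(-1,1,2),K,D).reshape(-1,2)
    d=np.c_[u[:,0],-u[:,1],-np.ones(len(u))]
    T=np.array(f["world_to_cam"]); R=T[:3,:3]; o=-R.T@T[:3,3]
    return o,d@R            # world dirs with unit depth
def onplane(f,px,z):
    o,d=rays(f,px); return o+d*((z-o[2])/d[:,2])[:,None]
def bydepth(f,px):
    px=np.array(px,int).reshape(-1,2); o,d=rays(f,px); return o+d*f["z_map"][px[:,1],px[:,0]][:,None]
def cloud(f):
    h,w=f["z_map"].shape; g=np.stack(np.meshgrid(np.arange(w),np.arange(h)),-1).reshape(-1,2)
    P=bydepth(f,g); P[f["z_map"].reshape(-1)==0]=np.nan; return P.reshape(h,w,3)
def proj(f,P):
    T=np.array(f["world_to_cam"]); c=np.atleast_2d(P)@T[:3,:3].T+T[:3,3]; K,D=KD(f)
    return cv2.projectPoints((c*[1,-1,-1]).reshape(-1,1,3),np.zeros(3),np.zeros(3),K,D)[0].reshape(-1,2)
def down(yaw): return [np.pi,0,yaw]
E
python3 - <<'E'
from h import *
for n in("scene","top"):
    f=grab(n); save(f,n+"0.png",scale=1.5); print(n,f["fx"],f["distortion"],np.round(f["world_to_cam"],3).tolist())
    np.save(n+"0.npy",f,allow_pickle=True)
print(robot.state())
E
```

```text
pics
scene 396.525788343072 [0.00797297 0.         0.         0.         0.        ] [[-0.904, -0.428, 0.024, 0.504], [0.27, -0.526, 0.807, -0.184], [-0.332, 0.735, 0.591, -0.996], [0.0, 0.0, 0.0, 1.0]]
top 471.64045630037833 [-0.0242153  0.         0.         0.         0.       ] [[0.023, -1.0, -0.005, 0.046], [0.994, 0.022, 0.111, -0.548], [-0.111, -0.008, 0.994, -1.582], [0.0, 0.0, 0.0, 1.0]]
{'time': 0.1, 'qpos': array([ 1.07647105,  0.61587569, -0.01263158,  1.42474429,  0.00808677,
        1.10340232, -0.0403905 ]), 'qvel': array([ 0.00077669, -0.00318523,  0.0009391 , -0.00666777, -0.00138122,
       -0.00013277,  0.00164348]), 'effort': array([ 8.60460095e-04, -4.70383859e+01,  2.59880656e-01, -1.71571720e+01,
        1.00239023e-02,  5.85308517e-03, -3.46938691e-07]), 'tcp_pos': array([ 0.29284497, -0.57957119,  0.24921749]), 'tcp_rot': array([-3.13921260e+00,  1.00379362e-05,  4.67906638e-01]), 'contact_force': array([ 0.10501597, -0.09125656,  0.32301676]), 'wrist_torque': array([ 0.00854155, -0.02877852, -0.03879888]), 'grip_force': 0.0, 'width': 1.0041604767601944}
```

View pics/scene0.png

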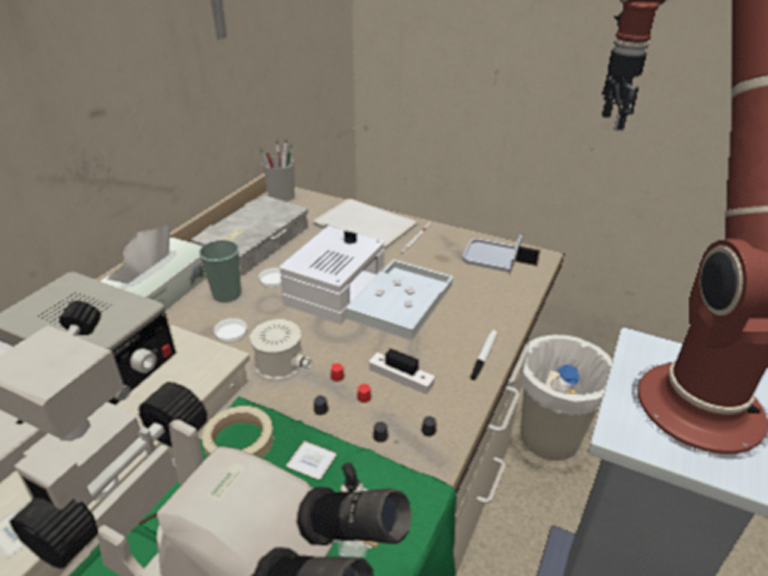

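View pics/top0.png

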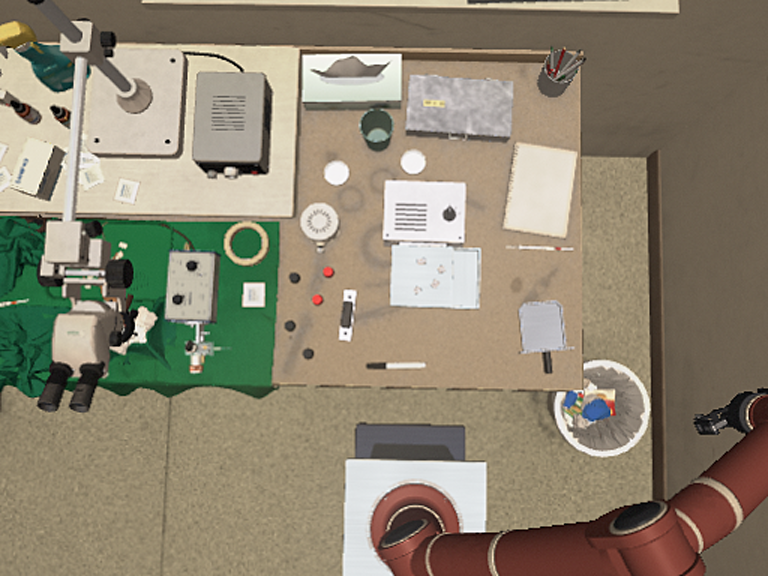

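`top0` (1.5x pixels) shows the dryer at (425,212) with its knob at (449,214), four chips on the deck near (432,272), the scraper at (346,315) and the tray at (543,327) with its fin at (547,362).

Stopper candidates are black at (294,278), (290,326) and (308,353), and red look-alikes at (328,272) and (317,300). The knob and the pen tip are also dark. I choose the three black ones on the worktop.

```bash
cat > meas.py <<'E'
from h import *
f=np.load("top0.npy",allow_pickle=True).item() 
s=np.load("scene0.npy",allow_pickle=True).item()
C=cloud(f); z=C[...,2]; hsv=cv2.cvtColor(f["color"],cv2.COLOR_RGB2HSV)
def comps(m,amin,amax=1e9):
    n,l,st,ce=cv2.connectedComponentsWithStats(m.astype(np.uint8)); return [(l==i,st[i],ce[i]) for i in range(1,n) if amin<st[i][4]<amax]
def rect(mask,zp):
    c=max(cv2.findContours(mask.astype(np.uint8),cv2.RETR_EXTERNAL,cv2.CHAIN_APPROX_NONE)[0],key=cv2.contourArea)
    P=onplane(f,c.reshape(-1,2),zp)[:,:2]; (cx,cy),(w,h),a=cv2.minAreaRect((P*1000).astype(np.float32)); return np.round([cx,cy,w,h,a],1)
roi=np.zeros(z.shape,bool); roi[80:262,183:390]=1
print("table z",np.nanmedian(z[roi]))
for m,st,ce in comps(roi&(z>.085)&(z<.1),300): print("roof",st,ce.round(1),rect(m,.094),np.nanmedian(z[m]))
for m,st,ce in comps(roi&(z>.025)&(z<.035),300): print("z30",st,ce.round(1),rect(m,.03),np.nanmedian(z[m]))
dark=roi&(hsv[...,2]<70)
for m,st,ce in comps(dark,20):
    print("dark",st,ce.round(1),onplane(f,[ce],.012).round(4)[0],np.nanmax(z[m]).round(4),rect(m,.024))
dark=hsv[...,2]<60; dark[:220]=0
for m,st,ce in comps(dark,20,400):
    if 200<ce[0]<360 : print("scene dark",ce.round(1),onplane(s,[ce],.012).round(4)[0])
save(f,"crop0.png",(180,110,390,262),3.8)
E
python3 meas.py
```

```text
table z 0.001733415107720071
roof [ 255  121   55   41 2016] [281.9 140.9] [ 7.017e+02 -4.900e+00  1.356e+02  1.792e+02  7.000e-01] 0.09309866041033066
z30 [ 260  162   47   44 1362] [280.3 183.4] [568.4 -12.  156.3 147.3  89.2] 0.029640891827555804
dark [241  80   7  10  31] [242.8  84.4] [0.921  0.1354 0.012 ] 0.0916 [917.2 134.8  32.5  20.6  39.1]
dark [244  92  16   8  68] [251.7  96.2] [0.8785 0.1027 0.012 ] 0.0992 [876.1 102.2  24.1  53.1   5.1]
dark [194 182   6   7  23] [196.5 185.2] [0.557  0.2858 0.012 ] 0.0298 [556.2 284.   20.9  17.2   2.2]
dark [362 235   4  14  27] [363.3 241.6] [ 0.3758 -0.2916  0.012 ] 0.0432 [ 376.  -289.1   44.6    6.3    7.2]
dark [245 242  12   4  36] [251.4 243.7] [0.3601 0.0904 0.012 ] 0.0256 [360.7  93.1  10.1  37.3   1.3]
scene dark [286.3 345.7] [0.3197 0.4033 0.012 ]
scene dark [268.2 352.9] [0.3457 0.4338 0.012 ]
scene dark [312.5 356.7] [0.2642 0.4027 0.012 ]
```

View pics/crop0.png

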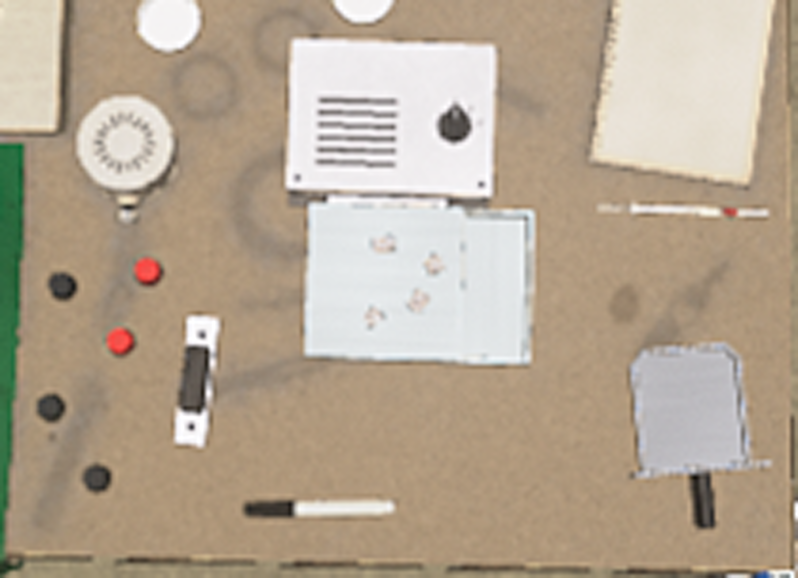

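```bash
cat > edge.py <<'E'
from h import *
def edge(f,A,B,r=5,n=40,trim=.08):
    """strongest gradient near world segment A-B; returns fitted world line on plane z=A[2]: centre, dir, rms(mm)"""
    g=cv2.GaussianBlur(cv2.cvtColor(f["color"],cv2.COLOR_RGB2GRAY).astype(np.float32),(0,0),.8)
    a,b=proj(f,np.array([A,B],float)); t=(b-a)/np.linalg.norm(b-a); nn=np.array([-t[1],t[0]])
    o=np.arange(-r,r+.01,.25); pts=[]
    for k in np.linspace(trim,1-trim,n):
        q=a+(b-a)*k+o[:,None]*nn
        v=cv2.remap(g,q[:,0].astype(np.float32)[None],q[:,1].astype(np.float32)[None],cv2.INTER_LINEAR)[0]
        d=abs(np.gradient(v)); i=d.argmax(); w=d[max(0,i-4):i+5]; pts.append(a+(b-a)*k+nn*(w@o[max(0,i-4):i+5]/w.sum()))
    P=onplane(f,pts,A[2])[:,:2].astype(np.float32)*1000
    l=cv2.fitLine(P,cv2.DIST_HUBER,0,.01,.01).ravel(); dev=(P-l[2:])@[-l[1],l[0]]
    return l[2:],np.degrees(np.arctan2(l[1],l[0])),np.median(abs(dev))
E
cat > m2.py <<'E'
from edge import *
f=np.load("top0.npy",allow_pickle=True).item(); s=np.load("scene0.npy",allow_pickle=True).item()
X0,Y0=.634,-.005
D=lambda x,y,z:[X0+x,Y0+y,z]
for nm,A,B in [("roof back",D(.135,.09,.094),D(.135,-.09,.094)),("roof left",D(0,.09,.094),D(.135,.09,.094)),("roof right",D(0,-.09,.094),D(.135,-.09,.094)),
 ("deck front",D(-.14,.07,.03),D(-.14,-.07,.03)),("deck left",D(-.14,.07,.03),D(0,.07,.03)),("gutter right",D(-.135,-.132,.024),D(-.01,-.132,.024))]:
    for q,n in((f,"top"),(s,"scene")):
        if n=="scene" and nm in("roof right","gutter right"): continue
        c,a,r=edge(q,A,B); print(nm,n,c.round(1),a.round(2),r.round(2))
def blobs(fr,m,a0,a1):
    n,l,st,ce=cv2.connectedComponentsWithStats(m.astype(np.uint8)); return [(ce[i],st[i],l==i) for i in range(1,n) if a0<=st[i][4]<=a1]
ht=cv2.cvtColor(f["color"],cv2.COLOR_RGB2HSV); hs=cv2.cvtColor(s["color"],cv2.COLOR_RGB2HSV)
mt=(ht[...,2]<95); m=np.zeros_like(mt); m[110:262,183:395]=1
for ce,st,k in blobs(f,mt&m,15,400): print("T",ce.round(1),st[2:],onplane(f,[ce],.012)[0,:2].round(4), onplane(f,[ce],.041)[0,:2].round(4))
m=np.zeros_like(mt); m[220:310,190:305]=1
for ce,st,k in blobs(s,(hs[...,2]<80)&m,15,900): print("S",ce.round(1),st[2:],onplane(s,[ce],.012)[0,:2].round(4))
E
python3 m2.py
```

```text
roof back top [771.8   9.7] 89.21 0.44
roof back scene [7.707e+02 3.000e-01] 89.54 0.28
roof left top [701.   83.7] -0.71 0.64
roof left scene [698.4  89.1] -1.02 0.6
roof right top [699.5 -96.6] -1.41 0.46
deck front top [497.6  -8.3] 89.46 0.41
deck front scene [495.6  -1.3] 89.18 0.27
deck left top [559.5  65.2] -1.07 0.52
deck left scene [565.   69.2] 0.05 0.67
gutter right top [ 559.8 -134.1] 3.92 1.68
T [196.1 133.4] [ 2 19 21] [0.7398 0.2943] [0.7332 0.2899]
T [299.1 143. ] [ 8  8 43] [ 0.7136 -0.0675] [ 0.7074 -0.0655]
T [195.9 184.8] [ 7  7 38] [0.5581 0.2877] [0.5547 0.2834]
T [230.8 209.1] [ 8 18 71] [0.4769 0.1642] [0.475  0.1621]
T [192.9 216.9] [ 7  7 38] [0.4467 0.2939] [0.4453 0.2894]
T [205.2 235.5] [ 7  6 36] [0.3842 0.2494] [0.3839 0.2458]
T [364.6 241.4] [ 6 14 70] [ 0.3766 -0.2963] [ 0.3765 -0.2901]
T [250.7 243.6] [12  4 46] [0.3604 0.0927] [0.3606 0.0919]
S [267.5 241. ] [ 22  17 233] [0.4843 0.1402]
S [213.5 270.2] [ 9 12 81] [0.5571 0.2931]
S [285.5 284.2] [ 9 13 85] [0.3839 0.2559]
S [253.2 287.9] [ 9 12 93] [0.4466 0.2994]
```

```bash
cat > m3.py <<'E'
from edge import *
f=np.load("top0.npy",allow_pickle=True).item(); s=np.load("scene0.npy",allow_pickle=True).item()
def pca(fr,box,th,z,inv=False):
    g=cv2.cvtColor(fr["color"],cv2.COLOR_RGB2HSV)[...,2]; x0,y0,x1,y1=box
    m=np.zeros(g.shape,bool); m[y0:y1,x0:x1]=(g[y0:y1,x0:x1]>th) if inv else (g[y0:y1,x0:x1]<th)
    P=onplane(fr,np.argwhere(m)[:,::-1],z)[:,:2]; c=P.mean(0); w,v=np.linalg.eigh(np.cov((P-c).T)); a=v[:,1]*np.sign(v[0,1])
    return c.round(4),np.degrees(np.arctan2(a[1],a[0])).round(1),len(P),(np.sqrt(12*w)*1e3).round(1)
print("bar top",pca(f,(222,190,240,230),95,.05)); print("bar scene",pca(s,(250,225,290,255),80,.04))
print("fin top",pca(f,(355,232,374,252),95,.041)); print("fin scene",pca(s,(335,158,365,182),75,.03))
T0=np.array([.376,-.29]); 
for yaw in(6,9):
    c,sn=np.cos(np.radians(yaw)),np.sin(np.radians(yaw)); o=T0+.084*np.array([c,sn])
    W=lambda x,y,z:[o[0]+c*x-sn*y,o[1]+sn*x+c*y,z]
    print("orig",o.round(4))
    for nm,A,B in [("back",W(.055,.04,.012),W(.055,-.04,.012)),("left",W(-.045,.05,.012),W(.045,.05,.012)),("right",W(-.045,-.05,.012),W(.045,-.05,.012)),("plate",W(-.057,.06,.042),W(-.057,-.06,.042)),("finL",W(-.109,.006,.041),W(-.062,.006,.041)),("finR",W(-.109,-.006,.041),W(-.062,-.006,.041))]:
        for q,n in((f,"top"),(s,"scene")):
            e=edge(q,A,B,r=4); print(nm,n,e[0].round(1),e[1].round(2),e[2].round(2))
E
python3 m3.py
```

```text
bar top (array([0.4738, 0.1614]), np.float64(-3.5), 72, array([23.4, 63.1]))
bar scene (array([0.4723, 0.168 ]), np.float64(-14.1), 233, array([35.8, 60.4]))
fin top (array([ 0.3765, -0.2901]), np.float64(7.5), 70, array([16.8, 46.3]))
fin scene (array([ 0.3755, -0.2763]), np.float64(-75.4), 134, array([45.5, 60.3]))
orig [ 0.4595 -0.2812]
back top [ 516.9 -281.1] -83.03 1.04
back scene [ 506.4 -273. ] 87.66 1.47
left top [ 452.8 -235.7] 5.89 0.49
left scene [ 448.  -231.8] 6.67 0.52
right top [ 463.6 -326.9] 6.16 0.4
right scene [ 460.4 -312.3] 5.73 0.61
plate top [ 401.6 -287.3] -83.98 1.15
plate scene [ 399.4 -282.2] -82.79 0.74
finL top [ 370.8 -281.2] 7.18 0.21
finL scene [ 375.5 -290.6] 2.16 0.95
finR top [ 376.  -299.1] 4.79 0.61
finR scene [ 375.6 -290.5] 3.63 0.59
orig [ 0.459  -0.2769]
back top [ 514.8 -266.8] -83.7 1.52
back scene [ 507.1 -275.1] 86.8 1.92
left top [ 459.  -234.8] 6.07 0.56
left scene [ 451.3 -231.1] 6.04 0.52
right top [ 467.7 -326.4] 6.91 0.47
right scene [ 463.6 -311.8] 6.15 0.67
plate top [ 401.6 -285.2] -83.86 1.31
plate scene [ 399.8 -285.5] -82.85 0.89
finL top [ 375.8 -280.8] 9.96 0.71
finL scene [ 375.3 -290.6] 3.06 0.68
finR top [ 375.5 -299.1] 5.26 0.53
finR scene [ 375.9 -290.3] 3.96 0.94
```

```bash
cat >> h.py <<'E'
def st(msg=""):
    s=robot.state(); print(msg,"t%.1f"%s["time"],"p",np.round(s["tcp_pos"],4),"yaw %.3f"%s["tcp_rot"][2],"w %.3f"%s["width"],"g %.1f"%s["grip_force"],"F",np.round(s["contact_force"],1)); return s
E
python3 - <<'E'
from h import *
y=np.radians(-4)
for n,p,yy in [("scr",[.474,.164,.2],y),("deck",[.566,.05,.074],-.012),("fin",[.3765,-.289,.03],.107),("fin2",[.607,-.003,.06],-.012),("knob",[.7,-.06,.11],1.5)]:
    print(n,robot.solve_ik(p,down(yy)) is not None)
robot.move_to([.474,.164,.15],down(y)); st()
robot.line_to([.474,.164,.06]); 
print(robot.line_to([.474,.164,.0435],vel=.04,force_limit=8)); st()
robot.close_gripper(60); st("closed")
f=grab("top"); save(f,"g1.png",(180,110,390,262),3)
E
```

```text
scr True
deck True
fin True
fin2 True
knob True
 t2.8 p [0.4745 0.1631 0.1501] yaw -0.071 w 0.999 g 0.0 F [1.2 0.3 0.5]
False
 t4.1 p [0.4739 0.164  0.0433] yaw -0.070 w 1.003 g 0.0 F [ 0.2  0.7 -0.1]
closed t4.7 p [0.4742 0.164  0.0438] yaw -0.070 w 0.246 g 59.0 F [ 0.8 -0.6  2.4]
```

View pics/g1.png

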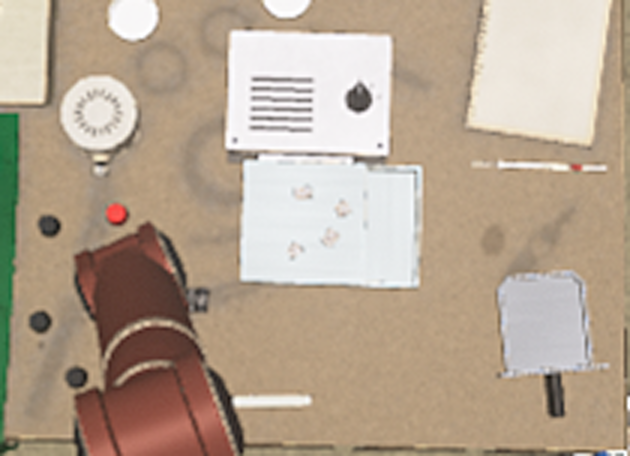

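```bash
cat >> h.py <<'E'
DO=np.array([.6365,-.0033]); DY=-.012
def dw(x,y,z):  # dryer frame -> world
    c,s=np.cos(DY),np.sin(DY); return [DO[0]+c*x-s*y,DO[1]+s*x+c*y,z]
E
python3 - <<'E'
from h import *
robot.line_to([.474,.164,.13],vel=.1); st("lift")
robot.line_to(dw(-.07,.05,.13),attitude=down(DY),vel=.15)
robot.line_to(dw(-.07,.05,.082),vel=.1)
print(robot.line_to(dw(-.07,.05,.072),vel=.02,force_limit=6)); s=st("down"); z=s["tcp_pos"][2]
robot.line_to(dw(-.07,-.066,z),vel=.06); st("end")
robot.line_to(dw(-.07,-.066,.13),vel=.1)
robot.line_to(dw(-.07,.13,.16),vel=.2); st()
f=grab("scene"); save(f,"s2.png",(180,140,360,280),3.5)
E
```

```text
lift t5.8 p [0.4735 0.1638 0.1294] yaw -0.070 w 0.246 g 58.6 F [ 0.1  1.  -1.2]
True
down t8.0 p [0.5673 0.0475 0.0738] yaw -0.012 w 0.244 g 59.3 F [ 0.  -0.6  4. ]
end t10.1 p [ 0.5657 -0.0685  0.0738] yaw -0.012 w 0.245 g 59.4 F [-0.2  4.6  4.9]
 t12.0 p [0.568  0.1253 0.1596] yaw -0.015 w 0.237 g 58.6 F [ 0.7  0.1 -0.9]
```

View pics/s2.png

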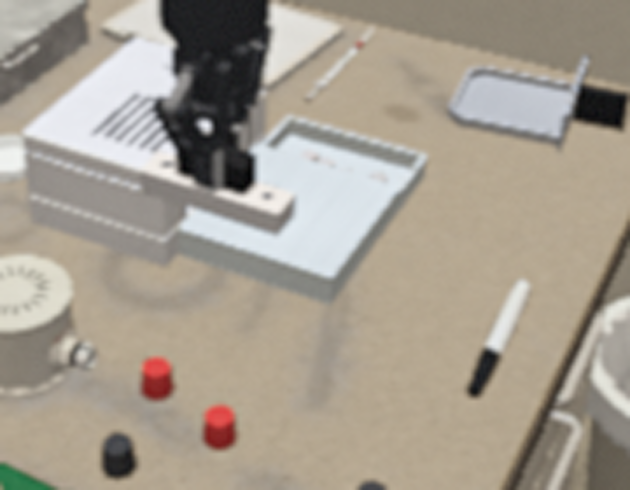

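```bash
python3 - <<'E'
from h import *
robot.line_to([.50,.135,.12],vel=.15,attitude=down(0)); robot.line_to([.50,.135,.055],vel=.1)
print(robot.line_to([.50,.135,.042],vel=.02,force_limit=5)); st("placed")
robot.open(); st("open"); robot.line_to([.50,.135,.16],vel=.15)
robot.move_to([.42,-.3,.25],down(.1)); st()
f=grab("top"); s=grab("scene"); np.save("top1.npy",f,allow_pickle=True); np.save("scene1.npy",s,allow_pickle=True)
save(f,"t3.png",(180,110,390,262),3.5)
import runpy
from edge import *
g=cv2.cvtColor(f["color"],cv2.COLOR_RGB2HSV)[...,2]
m=np.zeros(g.shape,bool); m[185:225,222:250]=g[185:225,222:250]<95
ix=np.argwhere(m)[:,::-1]; print("bar",len(ix),onplane(f,ix,.05)[:,:2].mean(0))
for sg in(1,-1):
  for q,n in((f,"top"),(s,"scene")):
    e=edge(q,[.445,.135+sg*.014,.022],[.555,.135+sg*.014,.022],r=2.5); print(sg,n,e[0].round(1),e[1].round(2),e[2].round(2))
E
```

```text
True
placed t14.1 p [0.4999 0.135  0.0438] yaw -0.000 w 0.243 g 59.3 F [-1.  -0.1  4.1]
open t14.7 p [0.4992 0.1346 0.043 ] yaw -0.000 w 1.000 g 0.0 F [-0.3 -0.  -0.4]
 t17.3 p [ 0.4208 -0.2985  0.2497] yaw 0.103 w 1.003 g 0.0 F [-0.  -0.1 -0.5]
bar 49 [0.49728356 0.13124126]
1 top [503.4 146.9] -0.92 0.73
1 scene [500.9 143.1] -0.58 1.57
-1 top [496.8 123.4] 2.18 1.13
-1 scene [497.7 121.5] -1.85 1.45
```

View pics/t3.png

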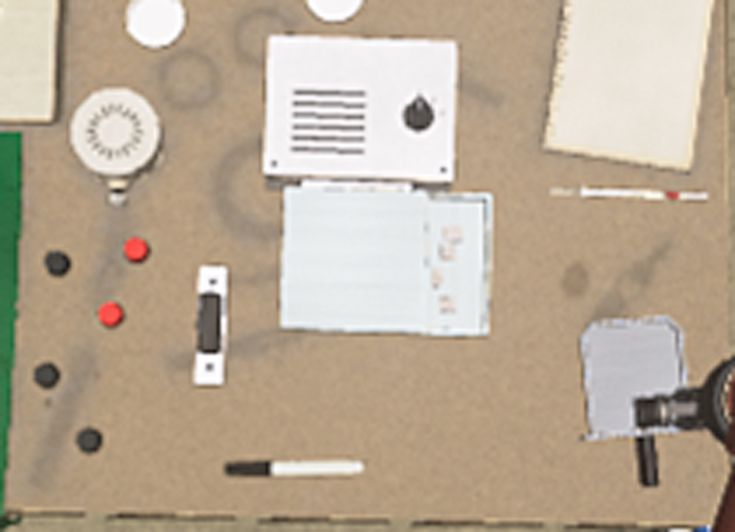

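The deck is clean and all four chips lie in the gutter, around (436-452, 235-303). The scraper stands at (208,325). The top camera reads about 3.6 mm low in y, so I correct for that and take the tray.

```bash
sed -i 's/DO=np.array.*/DO=np.array([.6365,-.0020]); DY=-.012/' h.py
python3 - <<'E'
from h import *
y=.107
robot.move_to([.3765,-.2868,.13],down(y)); robot.line_to([.3765,-.2868,.05],vel=.12)
print(robot.line_to([.3765,-.2868,.030],vel=.04,force_limit=8)); st("at")
robot.close_gripper(100); s=st("closed")
robot.line_to([.3765,-.2868,.11],vel=.08); st("lift")
robot.line_to(dw(-.147,-.12,.11),vel=.15,attitude=down(.05)); st()
robot.line_to(dw(-.147,0,.11),vel=.12,attitude=down(DY)); st("over")
f=grab("scene"); save(f,"s4.png",(180,120,380,270),3.5)
E
```

```text
False
at t19.4 p [ 0.3764 -0.2867  0.0298] yaw 0.107 w 1.004 g 0.0 F [ 0.2 -0.5  0.5]
closed t20.1 p [ 0.3767 -0.2875  0.0303] yaw 0.107 w 0.121 g 97.3 F [-0.9 -2.1  3.4]
lift t21.3 p [ 0.3762 -0.2865  0.1096] yaw 0.107 w 0.123 g 97.3 F [-1.3 -0.1 -2.6]
 t22.7 p [ 0.4874 -0.1213  0.1099] yaw 0.048 w 0.128 g 97.3 F [ 0.4  0.6 -0.8]
over t23.9 p [ 0.4895 -0.0013  0.11  ] yaw -0.014 w 0.123 g 97.3 F [ 0.2 -0.3 -0.4]
```

View pics/s4.png

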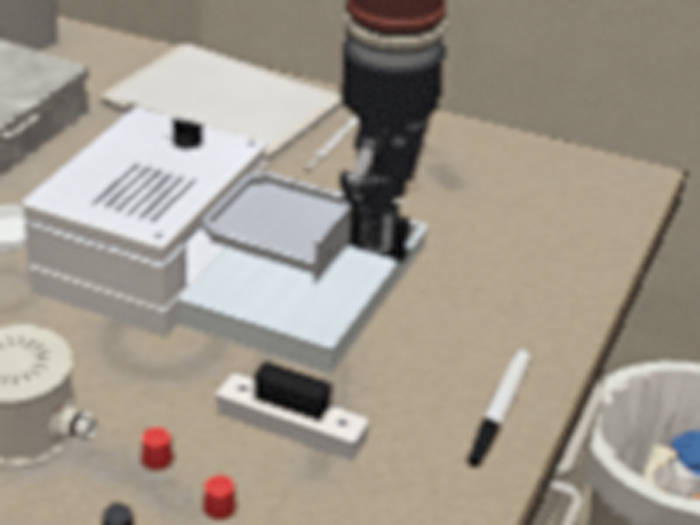

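The tray hangs level over the deck at (280,225). Next I lower it, release it and check how it sits.

```bash
python3 - <<'E'
from edge import *
robot.line_to(dw(-.147,0,.068),vel=.08)
print(robot.line_to(dw(-.147,0,.057),vel=.02,force_limit=6)); st("down")
robot.open(); st(); robot.line_to(dw(-.147,0,.16),vel=.15)
robot.move_to([.46,.29,.16],down(0)); st()
f=grab("top"); np.save("top2.npy",f,allow_pickle=True); save(f,"t5.png",(180,110,390,262),3.5)
for nm,A,B in [("roofback",dw(.135,.09,.094),dw(.135,-.09,.094)),("roofR",dw(.01,-.0936,.094),dw(.13,-.0936,.094)),("trayL",dw(-.11,.0464,.042),dw(-.03,.0464,.042)),("trayR",dw(-.11,-.0536,.042),dw(-.03,-.0536,.042)),("plate",dw(-.12,.056,.072),dw(-.12,-.063,.072)),("deckL",dw(-.14,.066,.03),dw(-.01,.066,.03)),("deckF",dw(-.14,.066,.03),dw(-.14,-.07,.03))]:
    e=edge(f,A,B,r=3); print(nm,e[0].round(1),e[1].round(2),e[2].round(2))
E
```

```text
True
down t25.1 p [ 4.897e-01 -2.000e-04  6.030e-02] yaw -0.012 w 0.124 g 98.5 F [-0.4  0.   6.1]
 t25.8 p [ 4.885e-01 -2.000e-04  5.940e-02] yaw -0.012 w 1.001 g 0.0 F [ 0.2 -0.6 -1.4]
 t27.7 p [0.4608 0.2877 0.1596] yaw -0.003 w 1.000 g 0.0 F [-0.6 -0.6  0.7]
roofback [771.7  -2.8] 89.48 0.58
roofR [693.5 -96.4] -1.65 0.37
trayL [565.2  46.6] 1.58 0.5
trayR [558.  -51.8] -0.02 0.21
plate [510.6  -2.2] 88.89 0.25
deckL [562.9  65.3] -1.19 0.4
deckF [497.6  -4.1] 89.36 0.39
```

View pics/t5.png

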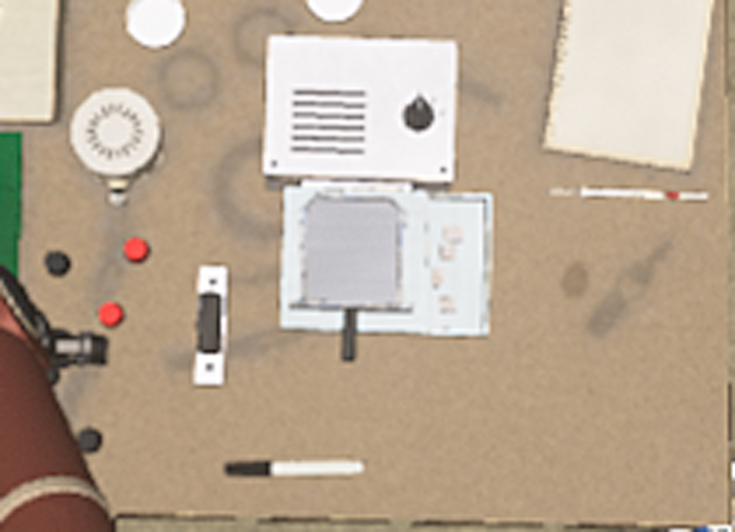

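The tray lies on the deck, with its plate at rows 195-305 and its fin at (348,335). Next come the stoppers: I find each one again just before picking it.

```bash
cat > pick.py <<'E'
from edge import *
def darks():
    f=grab("top"); v=cv2.cvtColor(f["color"],cv2.COLOR_RGB2HSV)[...,2]; m=np.zeros(v.shape,np.uint8); m[170:255,184:222]=v[170:255,184:222]<95
    n,l,s,c=cv2.connectedComponentsWithStats(m)
    return f,[onplane(f,[c[i]],.012)[0,:2]+[.001,.003] for i in range(1,n) if 25<=s[i][4]<=55 and s[i][2]<=9 and s[i][3]<=9]
FIN=np.array([.4885,-.0002])
def traypt(tx,ty,z):
    c,s=np.cos(DY),np.sin(DY); return [FIN[0]+c*(tx+.084)-s*ty,FIN[1]+s*(tx+.084)+c*ty,z]
def pick(p,zg=.024):
    robot.move_to([p[0],p[1],.12],down(0)); robot.line_to([p[0],p[1],.05],vel=.15)
    print("touch",robot.line_to([p[0],p[1],zg],vel=.05,force_limit=6)); robot.close_gripper(40); st("grip")
    robot.line_to([p[0],p[1],.12],vel=.2); return st("lift")["width"]
def place(tx,ty,zg=.024):
    q=traypt(tx,ty,.12); robot.line_to(q,vel=.2,attitude=down(DY))
    w=st("over")["width"]
    q[2]=.075; robot.line_to(q,vel=.12); q[2]=.033+zg; print("touch",robot.line_to(q,vel=.03,force_limit=3)); st("put")
    robot.open(); q[2]=.13; robot.line_to(q,vel=.15)
E
python3 - <<'E'
from pick import *
robot.move_to(traypt(30,0,.14)[:0] or traypt(.03,0,.14),down(DY))
f,d=darks(); print(np.round(d,4).tolist())
p=min(d,key=lambda q:abs(q-[.559,.291]).sum()); 
if np.hypot(*(p-[.559,.291]))<.05 and pick(p)>.2: place(.030,0)
f,d=darks(); print(np.round(d,4).tolist()); save(f,"t6.png",(180,110,390,262),3.5)
E
```

```text
[[0.559, 0.2904], [0.4476, 0.2966], [0.3852, 0.2524]]
touch False
grip t32.1 p [0.5592 0.2906 0.0244] yaw 0.000 w 0.254 g 39.1 F [-0.2  0.   1.6]
lift t32.7 p [0.5582 0.29   0.1191] yaw 0.000 w 0.254 g 38.9 F [-1.3 -0.6 -0.5]
over t34.3 p [6.023e-01 3.000e-04 1.200e-01] yaw -0.010 w 0.256 g 38.9 F [0.2 0.1 0.2]
touch True
put t35.5 p [ 0.6021 -0.0016  0.0574] yaw -0.012 w 0.252 g 39.5 F [-0.   0.5  3. ]
[[0.4476, 0.2966], [0.3852, 0.2524]]
```

View pics/t6.png

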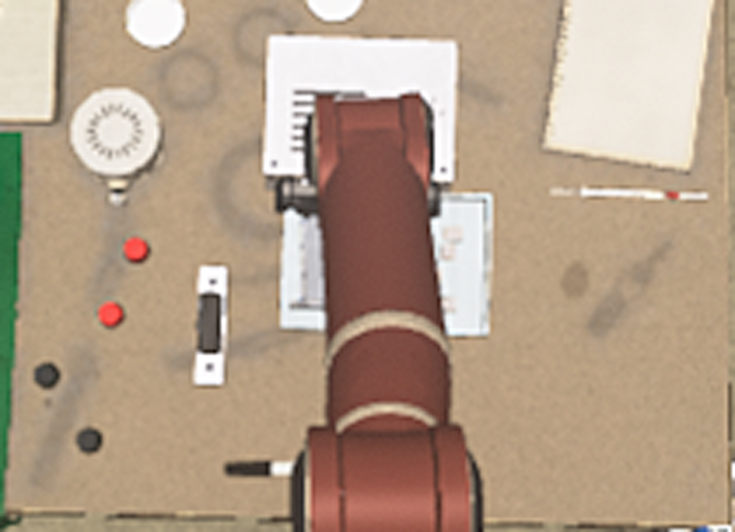

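The first stopper was released in the tray, which the arm now hides. Two black ones remain at (46,375) and (89,440), and the red ones have not moved.

```bash
python3 - <<'E'
from pick import *
for tx in(-.001,-.032):
    f,d=darks(); print(np.round(d,4).tolist())
    if not d: print("none");break
    if pick(d[0])>.2: place(tx,0)
    else: robot.open(); print("MISSED")
robot.move_to([.42,.29,.25],down(0)); st()
f,d=darks(); print("left",d); s=grab("scene"); np.save("top3.npy",f,allow_pickle=True); np.save("scene3.npy",s,allow_pickle=True)
a=cv2.resize(f["color"][130:240,225:345],(480,440),interpolation=cv2.INTER_CUBIC)
b=cv2.resize(s["color"][160:240,200:280],(300,300),interpolation=cv2.INTER_CUBIC); c=np.zeros((440,800,3),np.uint8); c[:,:480]=a; c[:300,490:790]=b
cv2.imwrite("pics/t7.png",c[...,::-1])
E
```

```text
[[0.4476, 0.2966], [0.3852, 0.2524]]
touch False
grip t40.0 p [0.4476 0.2967 0.0243] yaw 0.000 w 0.250 g 39.1 F [-1.1 -0.5  2.9]
lift t40.6 p [0.4469 0.2962 0.1193] yaw 0.000 w 0.253 g 38.9 F [-1.   0.4 -0.3]
over t42.4 p [5.711e-01 4.000e-04 1.200e-01] yaw -0.010 w 0.254 g 38.9 F [-0.8  0.1  1. ]
touch True
put t43.5 p [ 0.5712 -0.0012  0.0573] yaw -0.012 w 0.252 g 39.5 F [-0.7  0.8  3.5]
[[0.3852, 0.2524]]
touch False
grip t47.9 p [0.3853 0.2525 0.0243] yaw -0.000 w 0.254 g 39.1 F [-1.   0.1  5.4]
lift t48.6 p [0.3847 0.2521 0.1194] yaw 0.000 w 0.253 g 38.9 F [-0.3  0.8 -0.7]
over t50.2 p [0.5399 0.0006 0.1199] yaw -0.010 w 0.250 g 38.9 F [-0.7  0.6 -0.5]
touch True
put t51.3 p [ 0.5402 -0.0009  0.0574] yaw -0.012 w 0.253 g 39.5 F [-0.7 -0.4  4.6]
 t53.9 p [0.4208 0.2882 0.2493] yaw -0.003 w 0.998 g 0.0 F [ 0.1 -0.2  0. ]
left []
```

View pics/t7.png

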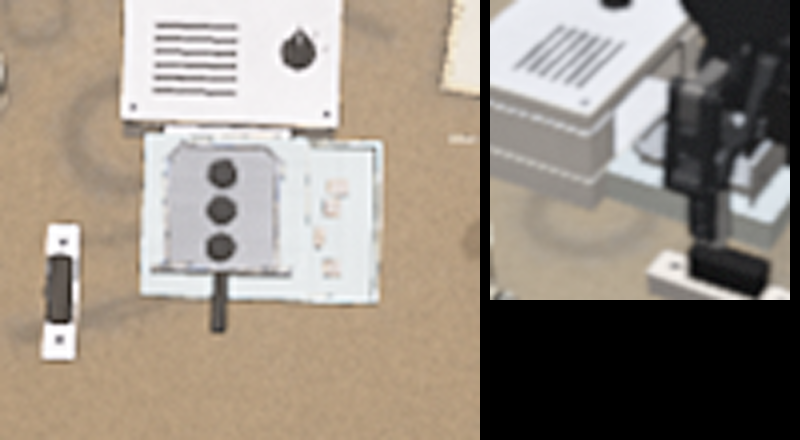

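```bash
python3 - <<'E'
from edge import *
f=np.load("top3.npy",allow_pickle=True).item()
T=np.array(f["world_to_cam"]); print("cam",(-T[:3,:3].T@T[:3,3]).round(3))
g=cv2.cvtColor(f["color"],cv2.COLOR_RGB2GRAY)
for r in(161,162,163,164): print(r,g[r,255:310].tolist())
def e(nm,A,B,r=3):
    q=edge(f,A,B,r=r); print(nm,q[0].round(1),q[1].round(2),q[2].round(2))
for b in(-.002,-.004):
  e("trL",dw(-.10,.05+b,.042),dw(-.03,.05+b,.042)); e("trR",dw(-.10,-.05+b,.042),dw(-.03,-.05+b,.042))
e("deckL",dw(-.14,.066,.03),dw(-.01,.066,.03)); e("deckR",dw(-.13,-.073,.03),dw(-.01,-.073,.03)); 
e("rL",dw(.01,.086,.094),dw(.13,.086,.094)); e("rR",dw(.01,-.094,.094),dw(.13,-.094,.094))
E
```

```text
cam [0.368 0.046 1.633]
161 [153, 119, 105, 106, 110, 127, 134, 119, 120, 133, 106, 170, 205, 192, 192, 194, 198, 195, 197, 167, 142, 140, 145, 151, 154, 155, 156, 131, 108, 112, 119, 129, 142, 150, 133, 120, 125, 138, 149, 152, 162, 172, 170, 173, 203, 219, 225, 229, 228, 228, 229, 227, 220, 229, 189]
162 [150, 131, 131, 135, 137, 123, 117, 118, 118, 101, 81, 219, 254, 251, 250, 250, 251, 251, 253, 246, 236, 237, 240, 240, 240, 240, 243, 233, 222, 224, 227, 229, 227, 226, 217, 202, 201, 206, 211, 211, 208, 213, 158, 93, 103, 106, 122, 135, 133, 132, 134, 123, 102, 128, 156]
163 [150, 132, 128, 128, 132, 118, 173, 206, 202, 193, 188, 232, 244, 242, 242, 243, 245, 234, 225, 227, 228, 229, 228, 238, 246, 239, 231, 233, 234, 236, 228, 221, 235, 241, 242, 242, 244, 245, 236, 226, 242, 255, 198, 83, 100, 110, 112, 115, 115, 115, 114, 113, 115, 131, 152]
164 [157, 144, 141, 141, 139, 131, 217, 246, 240, 240, 240, 237, 234, 234, 234, 221, 228, 226, 204, 204, 203, 203, 188, 220, 241, 230, 223, 224, 226, 228, 219, 213, 227, 234, 232, 234, 234, 235, 223, 212, 232, 246, 200, 167, 203, 202, 176, 142, 136, 135, 144, 153, 133, 144, 165]
trL [570.3  46.7] 0.07 0.65
trR [569.3 -51.6] 0.82 0.22
trL [570.5  46.7] 0.82 0.45
trR [569.8 -51.5] 0.35 0.33
deckL [562.9  65.3] -1.17 0.33
deckR [575.2 -78.4] -2.2 3.41
rL [710.6  83.4] 0.03 0.54
rR [709.  -96.9] -1.42 0.58
```

```bash
python3 - <<'E'
from h import *
f=np.load("top3.npy",allow_pickle=True).item()
print(onplane(f,[[265.6,162],[297.1,162],[265.6,162.5],[297.1,162.5]],.03).round(4))
E
```

```text
[[ 0.6406  0.0481  0.03  ]
 [ 0.643  -0.0602  0.03  ]
 [ 0.6388  0.0481  0.03  ]
 [ 0.6412 -0.0603  0.03  ]]
```

The opening's centre reads 2.6 mm right of the tray's axis in the same image. I grip the fin, shift the tray by that much and slide it in with force limits.

```bash
sed -i 's/DO=np.array.*/DO=np.array([.6365,-.0047]); DY=-.015/' h.py
python3 - <<'E'
from h import *
robot.move_to([.4885,-.0002,.15],down(-.012)); robot.line_to([.4885,-.0002,.085],vel=.12)
print(robot.line_to([.4885,-.0002,.060],vel=.04,force_limit=6)); robot.close_gripper(80); s=st("grip"); z=.060
robot.line_to(dw(-.147,0,z),vel=.02,attitude=down(DY)); st("aligned")
for x in(-.125,-.105):
    print(robot.line_to(dw(x,0,z),vel=.03,force_limit=8)); st(x)
f=grab("top"); np.save("top4.npy",f,allow_pickle=True)
E
```

```text
False
grip t57.3 p [ 4.885e-01 -3.000e-04  6.030e-02] yaw -0.013 w 0.124 g 77.9 F [-1.   0.5  2.9]
aligned t57.6 p [ 0.4891 -0.0014  0.0602] yaw -0.013 w 0.125 g 78.5 F [-1.4  2.2  4.9]
True
-0.125 t57.8 p [ 0.4891 -0.0013  0.0603] yaw -0.012 w 0.127 g 78.3 F [-1.4  0.1  4.3]
True
-0.105 t58.2 p [ 0.4891 -0.0013  0.0603] yaw -0.012 w 0.126 g 78.5 F [-1.4 -0.2  4.9]
```

```bash
python3 - <<'E'
from h import *
z=.0605
for x in(-.140,-.130):
    print(robot.line_to(dw(x,0,z),vel=.02,force_limit=15)); st(x)
f=grab("top"); np.save("top4.npy",f,allow_pickle=True)
s=grab("scene"); a=cv2.resize(s["color"][150:245,200:310],(660,570),interpolation=cv2.INTER_CUBIC); cv2.imwrite("pics/s8.png",a[...,::-1])
E
```

```text
False
-0.14 t58.8 p [ 0.4946 -0.0024  0.0602] yaw -0.012 w 0.128 g 78.6 F [-4.7  1.   5.8]
False
-0.13 t59.5 p [ 0.5053 -0.0028  0.0602] yaw -0.012 w 0.128 g 78.6 F [-4.5 -0.3  4.4]
```

View pics/s8.png

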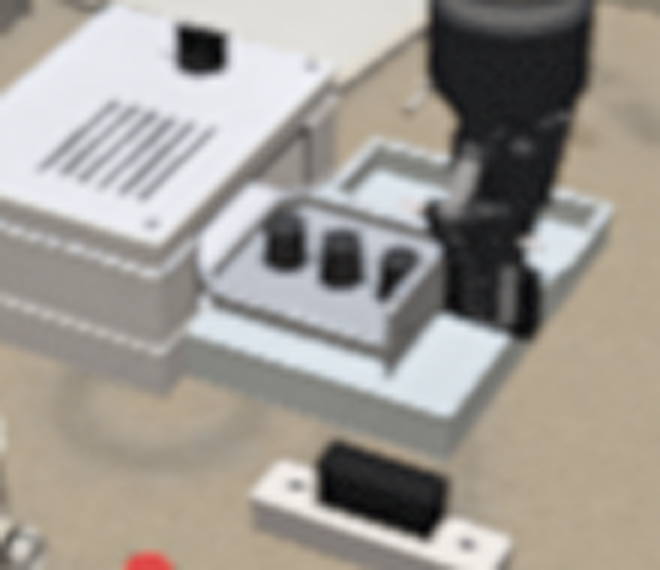

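The tray slides with about 4.5 N of friction. Its back edge is at the opening near (205,260) and all three stoppers stand in it, so I keep going.

```bash
python3 - <<'E'
from h import *
z=.0605
for x in(-.115,-.10,-.085):
    r=robot.line_to(dw(x,0,z),vel=.03,force_limit=15); print(r); st(x)
    if r: break
E
```

```text
False
-0.115 t60.2 p [ 0.5221 -0.003   0.0603] yaw -0.012 w 0.125 g 77.9 F [ 0.5 -0.3 -1.2]
False
-0.1 t60.9 p [ 0.5367 -0.0032  0.0604] yaw -0.012 w 0.125 g 78.0 F [ 0.3  0.9 -2. ]
False
-0.085 t61.5 p [ 0.5517 -0.0034  0.0605] yaw -0.012 w 0.127 g 78.0 F [-0.1 -0.3 -1.9]
```

```bash
python3 - <<'E'
from h import *
z=.0605
for x in(-.07,-.05,-.035,-.020):
    r=robot.line_to(dw(x,0,z),vel=.03 if x<-.04 else .02,force_limit=15); print(r); s=st(x)
    if r: break
print("dryer x of fin",s["tcp_pos"][0]-DO[0])
f=grab("scene"); save(f,"s9.png",(195,140,300,240),5)
E
```

```text
False
-0.07 t62.2 p [ 0.5667 -0.0037  0.0605] yaw -0.012 w 0.123 g 78.0 F [-0.  -0.2 -1.1]
False
-0.05 t63.0 p [ 0.5866 -0.004   0.0605] yaw -0.012 w 0.129 g 78.0 F [ 0.4 -0.2 -1.6]
False
-0.035 t63.9 p [ 0.6016 -0.0042  0.0605] yaw -0.012 w 0.126 g 78.0 F [ 0.4  0.6 -1.7]
True
-0.02 t64.4 p [ 0.6059 -0.0042  0.0603] yaw -0.012 w 0.124 g 79.0 F [-2.6  1.   3.8]
dryer x of fin -0.03056174262359368
```

View pics/s9.png

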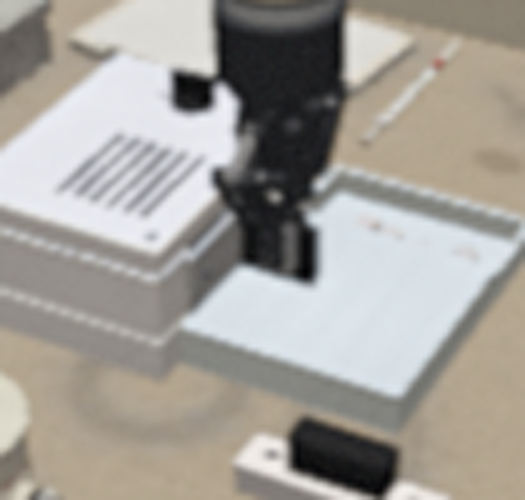

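The front plate met the cabinet at the expected spot. I press it home, release it, retreat and measure the knob.

```bash
python3 - <<'E'
from edge import *
print(robot.line_to(dw(-.020,0,.0605),vel=.02,force_limit=25)); st("home")
robot.open(); robot.line_to([.6045,-.0045,.17],vel=.12)
robot.move_to([.42,.29,.25],down(0)); st()
f=grab("top"); np.save("top5.npy",f,allow_pickle=True); save(f,"t10.png",(235,115,325,215),5.5)
e=edge(f,dw(-.004,.056,.072),dw(-.004,-.063,.072),r=3); print("plate",e[0],e[1])
v=cv2.cvtColor(f["color"],cv2.COLOR_RGB2HSV)[...,2]; m=np.zeros(v.shape,np.uint8); m[130:155,290:310]=v[130:155,290:310]<95
ix=np.argwhere(m)[:,::-1]; print("knob",len(ix),onplane(f,ix,.105)[:,:2].mean(0),"pred",dw(.06,-.055,.1085))
q0=robot.state()["qpos"]
for off in(0,np.pi): print([ (lambda q: None if q is None else np.round(q[6],2))(robot.solve_ik(dw(.06,-.055,.115),down(DY-a+off))) for a in(0,.12,.7,1.4,1.5)])
E
```

```text
False
home t65.2 p [ 0.6062 -0.0042  0.0602] yaw -0.012 w 0.126 g 81.1 F [-18.9   0.5  16.2]
 t68.3 p [0.4212 0.2886 0.2497] yaw -0.003 w 0.996 g 0.0 F [ 0.3 -0.5 -0.3]
plate [626.4605     -5.1996193] 89.04897
knob 41 [ 0.69369632 -0.06132332] pred [np.float64(0.6956682810637135), np.float64(-0.06059377886639444), 0.1085]
[np.float64(-1.46), np.float64(-1.55), np.float64(-2.05), np.float64(-2.66), np.float64(-2.74)]
[np.float64(1.13), np.float64(1.02), np.float64(0.54), np.float64(-0.05), np.float64(-0.13)]
```

View pics/t10.png

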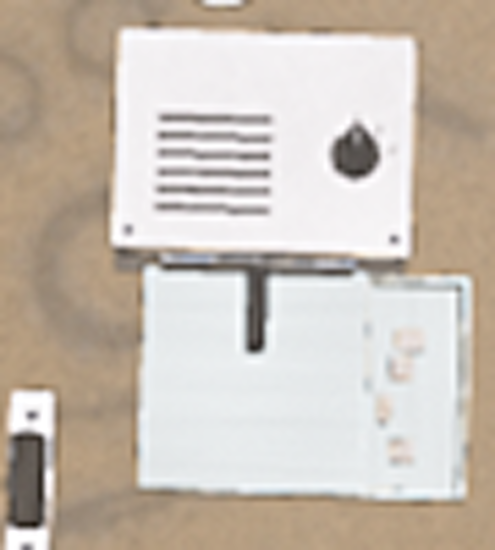

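The plate sits against the cabinet front (row ~265), square to it at 89.05°, and it held against 19 N. Next I turn the knob at (355,150).

```bash
python3 - <<'E'
from h import *
P=np.array([.695,-.0603,.115]); Y=lambda a: down(DY-a+np.pi)
robot.move_to([.695,-.0603,.18],Y(.1)); robot.line_to(P+[0,0,.02],vel=.12)
print(robot.line_to(P,vel=.04,force_limit=6)); st("at"); robot.close_gripper(40); s=st("pinch"); t0=s["wrist_torque"]; print(t0.round(2))
for a in(.3,.5,.7,.9,1.1,1.3,1.38,1.42,1.45):
    robot.move_to(P,Y(a)); s=robot.state(); print(a,"yaw",round(s["tcp_rot"][2],3),"angle",round((DY+np.pi-s["tcp_rot"][2])%6.2832,3),"T",(s["wrist_torque"]-t0).round(2),"F",s["contact_force"].round(1),"w %.3f"%s["width"])
    if np.abs((s["wrist_torque"]-t0)[2])>.8: break
E
```

```text
False
at t72.3 p [ 0.695  -0.0603  0.1149] yaw 3.027 w 0.999 g 0.0 F [ 0.8 -0.1 -0.8]
pinch t72.9 p [ 0.6951 -0.0604  0.1155] yaw 3.027 w 0.315 g 39.2 F [-1.2 -0.1  2.5]
[-0.03  0.15  0.01]
0.3 yaw 2.831 angle 0.296 T [ 0.06  0.07 -0.06] F [-0.7  0.2  4.3] w 0.314
0.5 yaw 2.633 angle 0.494 T [ 0.12  0.07 -0.07] F [-0.2  1.1  3.8] w 0.313
0.7 yaw 2.434 angle 0.693 T [ 0.33 -0.1  -0.01] F [-0.7  0.8  3.9] w 0.319
0.9 yaw 2.234 angle 0.892 T [ 0.57 -0.36 -0.06] F [0.9 2.4 4.2] w 0.320
1.1 yaw 2.035 angle 1.092 T [ 0.9  -0.66 -0.04] F [2.7 3.2 4. ] w 0.315
1.3 yaw 1.835 angle 1.292 T [ 0.92 -0.92 -0.05] F [4.1 4.5 3.5] w 0.315
1.38 yaw 1.755 angle 1.372 T [ 0.97 -0.98 -0.04] F [3.5 3.7 3.6] w 0.316
1.42 yaw 1.715 angle 1.412 T [ 0.99 -1.01 -0.05] F [3.8 3.7 3.1] w 0.314
1.45 yaw 1.685 angle 1.442 T [ 0.96 -1.03 -0.03] F [4.  4.1 2.2] w 0.312
```

The grip width was about 27 mm, so I pinched the round base instead of the 9 mm bar. I back off and look.

```bash
python3 - <<'E'
from h import *
robot.open(); robot.line_to([.695,-.0603,.20],vel=.15); st()
robot.move_to([.45,.29,.25],down(0))
f=grab("top"); s=grab("scene"); np.save("top6.npy",f,allow_pickle=True)
a=cv2.resize(f["color"][125:165,280:320],(390,390),interpolation=cv2.INTER_CUBIC); b=cv2.resize(s["color"][145:185,215:255],(390,390),interpolation=cv2.INTER_CUBIC)
cv2.imwrite("pics/k11.png",np.hstack([a,b])[...,::-1])
C=cloud(f)[133:151,292:308]; print((C[...,2]*1000).round().astype(int)); print(cv2.cvtColor(f["color"],cv2.COLOR_RGB2GRAY)[133:151,292:308])
E
```

```text
t76.7 p [ 0.6943 -0.0604  0.1991] yaw 1.677 w 0.997 g 0.0 F [0.5 0.3 0.1]
[[                  95                   89                   94
                    87                   93                   95
                    84                  101                   96
                    91                   99                   93
                   101                   97                   92
                    98]
 [                  90                   93                   96
                    88                   96                   94
                    93                   92                   93
                    93                   93                   89
                    92                   95                   98
                    92]
 [                  95                   95                   95
                    95                   91                   95
                    96                   97                   94
                    99                   93                   96
                    91                   92                   90
   
[... 5823 characters left out ...]
 80  82 121 132 100 196 236 228 235]
 [242 246 233 140  80  97  97  93  83 126 127  70 190 223 218 236]
 [242 246 235 138  66  86  86  82  69  64  56  60 224 242 237 242]
 [242 245 247 165  47  73  77  79  84  81  74 131 233 247 242 240]
 [241 243 254 200  73  80  93  93  90  84  78 196 245 243 241 241]
 [241 242 246 235 185 116  78  73  68  93 174 243 248 242 241 241]
 [240 241 242 247 245 229 180 149 182 214 245 250 243 242 242 242]
 [241 240 240 242 245 251 245 235 247 252 247 244 243 243 242 242]
 [240 240 241 241 242 243 245 245 245 244 243 243 243 243 242 243]
 [241 241 243 243 242 242 242 242 242 242 243 243 243 243 242 243]]<stdin>:7: RuntimeWarning: invalid value encountered in cast
```

View pics/k11.png

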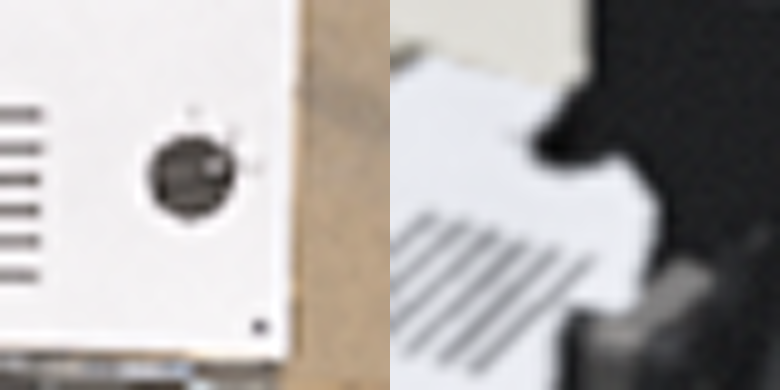

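The knob did turn with its base. The bar now lies nearly along -y with its pointer at (215,165), at about 1.1-1.3 rad and so short of the stop. I pinch the bar itself higher up and finish the turn.

```bash
python3 - <<'E'
from h import *
P=np.array([.695,-.0603,.1215]); Y=lambda a: down(DY-a+np.pi)
robot.move_to([.695,-.0603,.18],Y(1.22)); robot.line_to(P,vel=.08); robot.close_gripper(40); robot.wait(.2); s=st("pinch"); t0=s["wrist_torque"]
for a in(1.28,1.34,1.38,1.41,1.44,1.47,1.50):
    robot.move_to(P,Y(a)); robot.wait(.1); s=robot.state(); print(a,"angle",round((DY+np.pi-s["tcp_rot"][2])%6.2832,3),"T",(s["wrist_torque"]-t0).round(2),"F",s["contact_force"].round(1),"w %.3f"%s["width"])
    if abs((s["wrist_torque"]-t0)[2])>.6: break
E
```

```text
pinch t82.4 p [ 0.6963 -0.0592  0.1219] yaw 1.907 w 0.091 g 43.0 F [ 4.6  2.9 -1.1]
1.28 angle 1.279 T [-0.02 -0.05 -0.03] F [ 4.5  2.3 -1.1] w 0.096
1.34 angle 1.339 T [-0.06 -0.06 -0.01] F [ 5.2  2.5 -2.1] w 0.092
1.38 angle 1.379 T [-0.04 -0.12 -0.01] F [ 5.4  2.3 -2.3] w 0.089
1.41 angle 1.408 T [-0.01 -0.05  0.17] F [ 5.4  3.  -2.2] w 0.091
1.44 angle 1.436 T [-0.04 -0.11  0.57] F [ 5.4  1.9 -2.1] w 0.093
1.47 angle 1.465 T [-0.07 -0.13  0.84] F [ 4.2  2.  -1.5] w 0.086
```

The stop was felt at 1.40 rad, where the torque rose to 0.84 N m on the bar at 9 mm width. I release, retreat and make a last check by numbers.

```bash
python3 - <<'E'
from edge import *
robot.open(); robot.line_to([.695,-.0603,.20],vel=.12); robot.move_to([.42,-.3,.25],down(.1)); robot.wait(.5); st()
f=grab("top"); f5=np.load("top5.npy",allow_pickle=True).item()
for n,q in(("before",f5),("now",f)):
    e=edge(q,dw(-.004,.056,.072),dw(-.004,-.063,.072),r=3); print(n,"plate",e[0].round(1),e[1].round(2))
    v=cv2.cvtColor(q["color"],cv2.COLOR_RGB2HSV)[...,2]
    for nm,(x0,y0,x1,y1),z in(("scraper bar",(222,185,250,225),.05),("knob",(290,130,310,155),.105),("worktop stoppers",(184,170,222,255),.012)):
        m=np.zeros(v.shape,bool); m[y0:y1,x0:x1]=v[y0:y1,x0:x1]<95; ix=np.argwhere(m)[:,::-1]; print(nm,len(ix),onplane(q,ix,z)[:,:2].mean(0).round(4) if len(ix) else "")
g=cv2.absdiff(f5["color"],f["color"]).max(2); g[:, :235]=0; g[:115]=0; g[215:]=0; g[:,325:]=0
n,l,s,c=cv2.connectedComponentsWithStats((g>50).astype(np.uint8)); print("changed",[(s[i].tolist()) for i in range(1,n) if s[i][4]>2])
print(cv2.cvtColor(f["color"],cv2.COLOR_RGB2GRAY)[138:148,294:307])
E
```

```text
t87.9 p [ 0.4201 -0.2999  0.2499] yaw 0.100 w 1.004 g 0.0 F [ 0.4  0.3 -0.4]
before plate [626.5  -5.2] 89.05
scraper bar 52 [0.498  0.1314]
knob 41 [ 0.6937 -0.0613]
worktop stoppers 325 [0.4061 0.2954]
now plate [626.6  -5.2] 89.39
scraper bar 48 [0.4968 0.1312]
knob 38 [ 0.6946 -0.0608]
worktop stoppers 4 [0.5791 0.2676]
changed [[298, 137, 4, 4, 10], [302, 140, 2, 3, 3]]
[[240 244 248 239 223 220 217 232 249 221 225 243 241]
 [243 250 241 171 103  83  78 131 206 200 231 245 241]
 [248 239 153  76  71  78  73  62  98 146 237 249 243]
 [243 172  64  70  81  85  81 121 134 101 198 237 231]
 [232 142  81  99  94  90  81 128 127  78 192 222 219]
 [236 141  67  87  86  79  74  64  58  63 223 243 238]
 [247 167  51  77  78  84  83  80  75 131 234 248 243]
 [253 201  76  83  92  93  89  84  80 198 246 244 242]
 [246 237 184 117  76  73  67  92 176 243 249 242 242]
 [241 248 247 229 179 186 204 215 245 250 245 243 243]]
```

```bash
python3 -c "
from workcell import robot
print(robot.close_job())"
```

```text
the job is handed in; nothing more can be done
None
```

I handed the job in at about 88 s: the deck is scraped clean with all four chips in the gutter, the scraper stands left of the dryer, the tray with the three black stoppers is pressed home, and the run knob was turned last until I felt its stop at about 1.4 rad (first with the fingers on its round base, then on the grip bar).

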